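Index the lock lever onto the splined spindle and lock the tool rest

TASK

Fit the beech-knobbed lever onto the splined spindle of the green tool-rest block: choose the spline that leaves its arm nearest the red line, feel gently for the splines without bearing down hard, and slide it fully home so that its hub sits on the steel face. Then swing the seated lever round until its arm rests against the brass stop pin, let go, and leave everything else on the bench where it is.

Things in the scene. Friction and masses are not known exactly. Their poses are not given: they have to be found in the camera images.
- lever: Loose lever, 0.24-0.48 kg, lying on its hub. Bright steel octagonal hub, 46 mm across flats, 36 mm tall, bored right through; light grey drilled arm (18 mm wide, 12 to 22 mm above the underside) to a pale beech knob. Origin: centre of the hub's underside, on the bore axis; z up the bore; the arm runs along -x. Grip flats, 19 mm wide, face +y and -y. Centre of mass 12 mm from the axis towards the arm.
- lever_knob (a point): Point on the lever's beech knob: 110 mm from the bore axis along the arm (lever -x), 35 mm above the hub's underside. The knob is 28 mm wide and reaches 49 mm above the underside.
- lever_bore (a point): Centre of the lever's bore, 18 mm above the hub's underside, lever axes. The bore has 5 inward teeth, 6.4 mm wide, 72 degrees apart, reaching in to 11.2 mm radius, from 2 to 21 mm above the underside; of the 5 slots between them (17 mm in radius) one lies along the arm, so the lever fits every 72 degrees.
- lock_block: Fixed green cast tool-rest block, foot 190 x 150 mm, top at 60 mm. Origin on the bench straight below the spindle axis; z up. A red line on its top runs from the spindle along the block's -x: an arm pointing exactly along it has the lever's yaw equal to the block's yaw. A dark tool-rest bar (200 mm along y, top at 90 mm) stands 100 mm from the axis towards +x.
- spindle_face (a point): Centre of the block's flat steel face (56 mm across) on the spindle axis, 70 mm above the bench, axes of the block (does not turn with the spindle). The hub's underside rests on it when fully home. A lever whose slots do not match stands 18 mm above it, its teeth on the spline ends. Over 60 N between the lever and the block or spindle is a fault.
- spline_end (a point): Point on the spindle axis 20 mm above the face, where the spindle's 5 splines end (6.4 mm wide, 30 mm across tips, 72 degrees apart). Above it a plain round pilot, 20.6 mm thick, rises 10 mm and then tapers over 7 mm to a blunt 8 mm tip that centres the bore. Play when fitting: 0.9 mm sideways, 0.07 rad either way in rotation. Axes of the block, not turning.
- pilot_tip (a point): Tip of the vertical steel spindle, 37 mm above the face. Its rotation is not measured: the nearest fit has the arm 0.16 to 0.63 rad to one or the other side of the red line, never on it, to be found by feel, turning the lever under light pressure (5-10 N). It turns only against stiff friction of 0.15 N m. Axes of the block.
- stop_pin (a point): Top of the brass stop pin, 8 mm thick, 93 mm above the bench, 62 mm from the spindle axis on the block's -x -y side. The seated lever, swung anticlockwise seen from above, meets it with the side of its arm when its yaw is 1.0 rad beyond the block's yaw.
- square_key: Loose bystander, to be left alone. Dark steel key like the lever in size and shape but with a square hole and a blue knob (hub 46 mm across, 36 mm tall, arm along -x to 124 mm). Origin under the hub's centre. Wrong part.
- doll_bottom: Loose bystander, to be left alone. Open linden doll bottom, 68 mm wide, 55 mm tall, origin under its centre.
- doll_top: Loose bystander, to be left alone. Turned linden doll top, 62 mm wide, 66 mm tall, origin under its centre.
- beech_lid: Loose bystander, to be left alone. Turned beech lid with a knob, 80 mm wide, 36 mm tall, origin under its centre.
- paint_pot: Loose bystander, to be left alone. Tin paint pot, 66 mm wide, 70 mm tall, origin under its centre.
- peg_bowl: Loose bystander, to be left alone. Orange bowl of pegs, 110 mm wide, 45 mm tall, origin under its centre.
There are look-alikes about, which are no part of the job. What is shaped like the lever but orange is not meant. Leave any pink look-alike of the lock_block alone.

How it is judged:
On the way, in this order (a step that is already met when the one before it is completed fails the run):
1. the lever is fully home on the splines, its arm by the red line (within 0.78 rad) (z of lever in the frame of spindle_face below 0.003 m and horizontal distance between lever and spindle_face below 0.003 m and angle between lever's own z axis and vertical below 0.06 rad and y of lever_knob in the frame of lock_block between -0.0774 and 0.0774 m and x of lever_knob in the frame of lock_block below 0 m), for 0.2 s.
2. the seated lever is swung against the brass stop pin (z of lever in the frame of spindle_face below 0.003 m and horizontal distance between lever and spindle_face below 0.003 m and angle between lever's own z axis and vertical below 0.06 rad and y of lever_knob in the frame of lock_block below -0.0848 m and x of lever_knob in the frame of lock_block below -0.03 m), for 0.2 s.
At the end, for the whole second after the job is handed in: The lever sits fully home on the spindle (underside within 3 mm of the steel face, within 3 mm of the axis, upright within 0.06 rad), its arm swung to the brass stop pin (about 0.12 rad or less short of it), released and at rest (all of step 2 and linear speed of lever below 0.01 m/s and contact force between the fingers and lever below 0.1 N); the robot touches nothing.
It fails at once if more than 60 N between the lever and the block or its spindle (contact force between lever and lock_block above 60 N).
It fails at once if the square key or another loose thing on the bench is moved more than 20 mm (distance of any of square_key, doll_bottom, doll_top, beech_lid, paint_pot, peg_bowl from where it was at the start of the episode above 0.02 m).
It also fails if it takes over 67 s, if anything falls off the work surface, if the arm or the gripper's body presses on something with over 40 N, if the wrist force passes 120 N, or if a joint passes its speed limit or range.

ROBOT

A 6-joint arm with a two-finger parallel gripper is mounted at the origin on the work surface. World frame = base frame: x ahead of the robot, y to its left, z up, the work surface at z = 0. Lengths are in m, angles in rad, forces in N, time in s.
With the tool pointing down it reaches from about 0.375 to 0.975 m from the base axis. Payload 3.8 kg.
Tool frame: the origin (TCP) lies on the centre line of the jaws, within the pads' length; the fingertips stand 25 mm ahead of it and the grasp point (between the pads) lies 6 mm ahead of it; y points along the fingers, z is the direction in which the jaws open and shut, and the axes are right-handed (so a half turn about y gives the same grasp; the last joint's range is limited). The gripper opens to 85 mm and grips with 20 to 120 N. Pads are 22 mm wide; open, the fingers measure 114 mm over their backs; the gripper's body (76 mm by 85 mm) begins 54 mm behind the grasp point. The pads swing forward as they close: fully open they stand 13 mm farther back than shut.
Start: joints at [-0.037, 0.264, 1.604, -0, 1.274, -0.037], TCP at [0.675, -0, 0.256] pointing down, gripper open.
Joint ranges: [-2.63, 2.63], [-0.94, 2.18], [0.31, 2.57], [-1.31, 4.45], [0, 2.66], [-2.55, 2.55]. Speed limits (rad/s): [2.57, 2.57, 3.14, 3.14, 3.14, 3.14].

INTERFACE

Orientations are given as a rotation vector (axis times angle).
In Python, from workcell import bot gives the robot as it stands.
- The arm moves only by the shell command python3 -m jog 'ROWS' [FORCE]. ROWS is JSON, a list of rows, each a list of 5 numbers: the shift along the world's x, y, z in mm, then the turn about the world's z in degrees, then the finger opening in mm, from 0 to 85.4. A call has exactly 10 rows; each row is the pose to reach, as a shift and turn from the pose commanded when the call began; what a row does not reach only later rows make up. A row lasts 1/8 s, in which the tool goes at most 62.5 mm and 10.7 degrees, less where a joint would pass 70% of its speed; a pose out of reach is approached as far as the arm can. A call with a gripper value outside its range is refused whole. The fingers move at their own pace and stop on an object; FORCE is the grip in N (left out, the last holds). Time passes only in rows, so rows that repeat a pose let the fingers close, or fill a call up. It gives the time, the measured TCP pose, the force and the opening at its end, in the units of the state.
- bot.read_state(): the state, without advancing time (a new reading comes with each control period).
- bot.read_camera(name): name is "scene" or "side" or "wrist"; returns a dict with "pixels" (384x512x3 uint8, red, green, blue), "fx", "fy", "cx", "cy" (pixels), "R" (3x3) and "t" (3): a world point X has camera coordinates R X + t. Camera axes: x right, y down, z forward; pixel columns grow to the right and rows downward; lengths in m; the calibration is good to about 2 mm. A picture is of the moment at which its call begins. There is no depth.
- bot.finish_job(): hands the job in, once; it reports no verdict.
The state is a dict: "time": time; "q": joint angles; "joint_vel": joint speeds; "joint_torque": joint torques, N m; "tool_pos": TCP position; "tcp_rot": TCP orientation; "wrist_force": force on the tool from outside, world axes, zero at the start; "torque": the same for the moment, N m; "width": opening from 0.0 (shut) to 1.0 (fully open).
Only numpy, scipy, OpenCV 4.12 (cv2) and the standard library are available. Lean on these libraries where they do the work, as an engineer would, in place of code of your own. Each camera call takes 0.05 s, during which the arm holds its last target.

## Working session

There is one attempt and no reset: what is moved stays moved. The work goes in short steps, Python scripts to look and compute and a shell command to move; the robot and the scene stay as the last step left them, time stands still between calls to the robot, and variables do not carry over. Pictures are saved under pics/ and viewed, and the job is handed in when it is done.

```bash
ls; mkdir -p pics; python3 - <<'E'
from workcell import bot
import cv2,numpy as np
s=bot.read_state();print({k:np.round(v,3).tolist() for k,v in s.items()})
for n in("scene","side","wrist"):
    c=bot.read_camera(n);cv2.imwrite(f"pics/{n}0.png",np.ascontiguousarray(c["pixels"][:,:,::-1]))
    print(n,c["fx"],c["fy"],c["cx"],c["cy"],np.round(c["R"],4).tolist(),np.round(c["t"],4).tolist())
E
```

```text
pics
{'time': 0.0, 'q': [-0.037, 0.265, 1.605, -0.0, 1.274, -0.037], 'joint_vel': [0.001, -0.002, 0.0, -0.0, -0.0, -0.0], 'joint_torque': [0.001, -51.512, -36.731, -0.0, 0.013, 0.0], 'tool_pos': [0.674, -0.0, 0.255], 'tcp_rot': [-1.211, 1.211, -1.208], 'wrist_force': [0.397, 0.217, -0.75], 'torque': [-0.017, -0.027, -0.014], 'width': 0.998}
scene 400.2729548373896 400.2729548373896 259.13149312362276 194.40651276360975 [[-0.3572, 0.9338, -0.021], [0.6882, 0.2479, -0.6818], [-0.6315, -0.258, -0.7312]] [0.1747, -0.2458, 1.9585]
side 363.3832997389434 363.3832997389434 254.8962330140052 185.68486423295332 [[0.8036, -0.5948, 0.0191], [-0.4177, -0.5866, -0.6939], [0.4239, 0.5496, -0.7199]] [-0.4035, 0.2342, 0.9897]
wrist 342.3144279730079 342.3144279730079 255.2715597277932 187.86245878364122 [[1.0, 0.0009, -0.0013], [0.0012, -0.9584, 0.2853], [-0.001, -0.2853, -0.9584]] [-0.6745, -0.0382, 0.3792]
```

View pics/scene0.png

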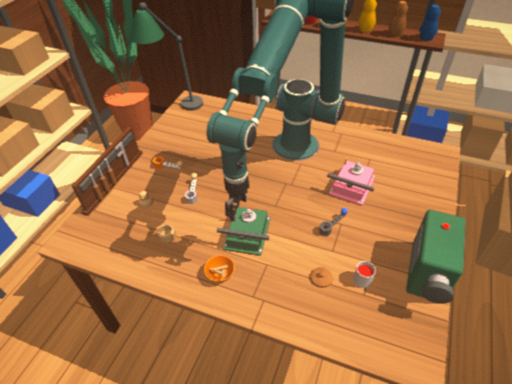

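View pics/side0.png

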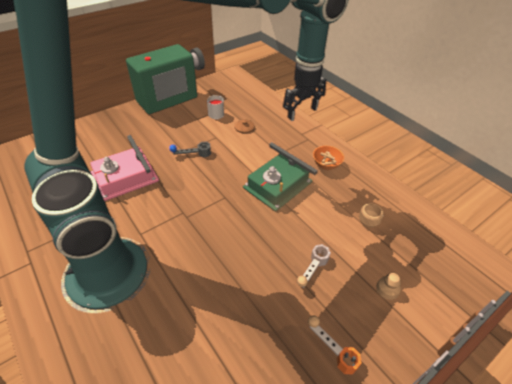

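View pics/wrist0.png

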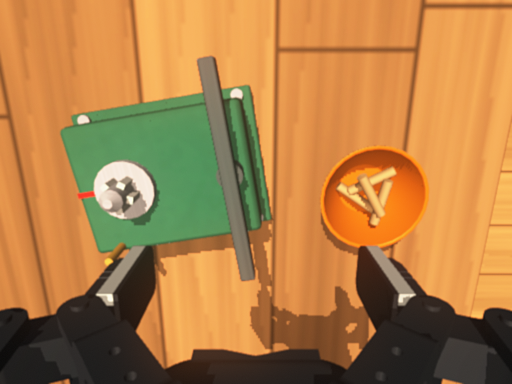

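```bash
cat > h.py <<'E'
from workcell import bot
import cv2,numpy as np
def cam(n):
    c=bot.read_camera(n); c["R"]=np.array(c["R"]);c["t"]=np.array(c["t"]); return c
def crop(c,name,u0,v0,u1,v1,s):
    im=np.ascontiguousarray(c["pixels"][v0:v1,u0:u1,::-1])
    cv2.imwrite("pics/"+name,cv2.resize(im,None,fx=s,fy=s,interpolation=cv2.INTER_CUBIC))
def ray(c,u,v,z):
    d=c["R"].T@np.array([(u-c["cx"])/c["fx"],(v-c["cy"])/c["fy"],1.]); C=-c["R"].T@c["t"]
    return C+d*(z-C[2])/d[2]
def proj(c,X):
    p=c["R"]@np.array(X)+c["t"]; return np.round([c["fx"]*p[0]/p[2]+c["cx"],c["fy"]*p[1]/p[2]+c["cy"]],1)
def st():
    s=bot.read_state();print(round(s["time"],2),np.round(s["tool_pos"],4),np.round(s["tcp_rot"],3),np.round(s["wrist_force"],1),np.round(s["torque"],2),round(s["width"]*85.4,1),np.round(s["q"],2))
E
python3 - <<'E'
from h import *
c=cam("wrist");crop(c,"w1.png",40,60,290,280,3)
print("tip",ray(c,110,204,.107),"face",ray(c,124,190,.07))
s=cam("side");crop(s,"s1.png",280,230,380,300,7)
print(ray(s,320,252,.03),ray(s,302,283,.03), ray(s,269,175,.107))
E
```

```text
tip [ 0.55505206 -0.0211987   0.107     ] face [ 0.55304389 -0.02040067  0.07      ]
[ 0.4997998  -0.30679638  0.03      ] [ 0.39547196 -0.34885063  0.03      ] [ 0.52139357 -0.04296055  0.107     ]
```

View pics/w1.png

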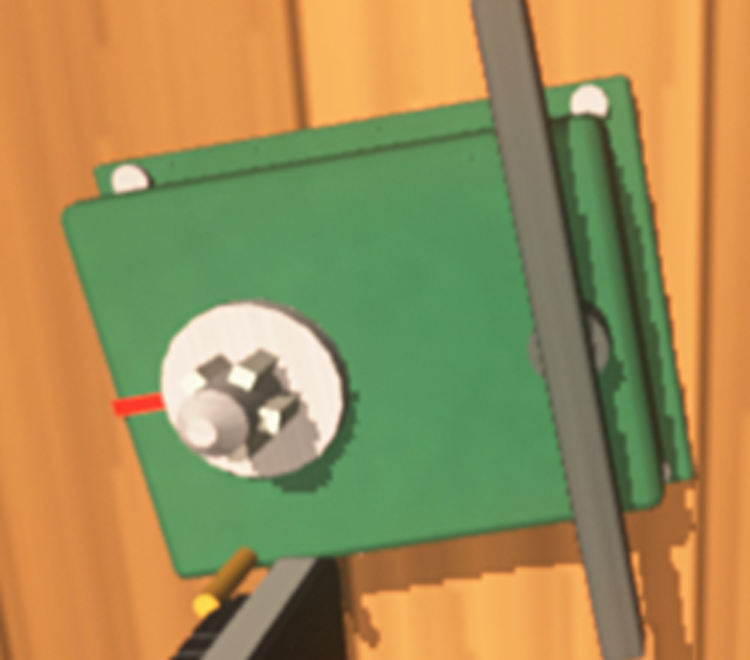

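View pics/s1.png

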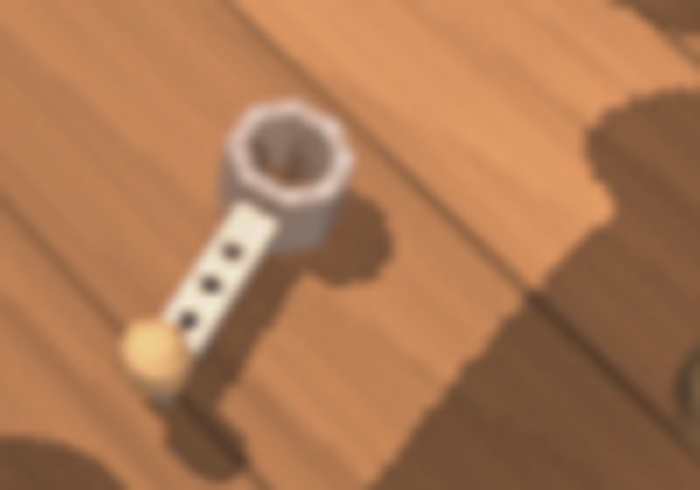

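```bash
python3 -m jog '[[-40,-60,0,-10,85],[-90,-120,0,-20,85],[-130,-180,0,-30,85],[-175,-240,0,-40,85],[-175,-307,-20,-50,85],[-175,-307,-40,-60,85],[-175,-307,-50,-68,85],[-175,-307,-50,-68,85],[-175,-307,-50,-68,85],[-175,-307,-50,-68,85]]' 50
python3 - <<'E'
from h import *
st()
c=cam("wrist");crop(c,"w2.png",0,0,512,384,1.5)
np.save("c2.npy",{k:np.array(v) for k,v in c.items()},allow_pickle=True)
E
```

```text
time: 1.5
tool_pos: [0.5008, -0.3067, 0.2073]
tcp_rot: [-0.392, 2.008, -2.01]
wrist_force: [0.4, 0.3, -0.1]
width: 0.997
1.5 [ 0.5008 -0.3067  0.2073] [-0.392  2.008 -2.01 ] [ 0.4  0.3 -0.1] [0.02 0.01 0.01] 85.2 [-0.59  0.13  1.85  0.    1.15  0.59]
```

View pics/w2.png

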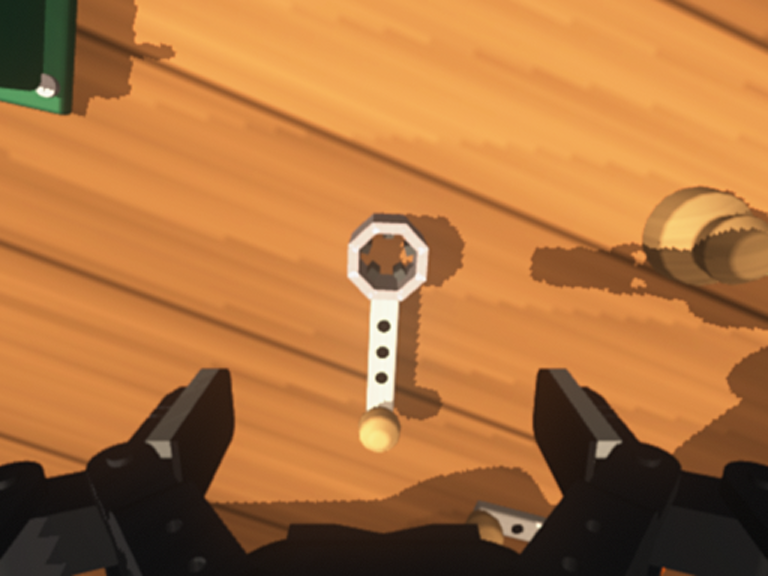

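```bash
python3 - <<'E'
from h import *
c=np.load("c2.npy",allow_pickle=True).item()
h=ray(c,388/1.5,261/1.5,.036);k=ray(c,379/1.5,430/1.5,.040)
d=k-h;print(h,k,np.linalg.norm(d[:2]),np.degrees(np.arctan2(-d[1],-d[0])))
T=ray(c,255,290,0.);print(c["R"]);
from scipy.spatial.transform import Rotation as R
z=R.from_rotvec(bot.read_state()["tcp_rot"]).as_matrix();print(z,np.degrees(np.arctan2(z[1,2],z[0,2])))
E
```

```text
[ 0.50186197 -0.31045015  0.036     ] [ 0.39847318 -0.34673959  0.04      ] 0.10957265173051767 19.341060591163256
[[ 0.37771069 -0.92591996  0.00261926]
 [-0.88831637 -0.36157014  0.2831273 ]
 [-0.26120618 -0.10926694 -0.95907876]]
[[-9.26365406e-01  1.36406573e-03  3.76623518e-01]
 [-3.76624876e-01 -9.24988770e-04 -9.26365396e-01]
 [-9.15250766e-04 -9.99998642e-01  1.37061868e-03]] -67.87528634713264
```

```bash
python3 -m jog '[[1,-4,-40,-3,85],[1,-4,-80,-3,85],[1,-4,-120,-3,85],[1,-4,-160,-3,85],[1,-4,-175,-3,85],[1,-4,-175,-3,85],[1,-4,-175,-3,30],[1,-4,-175,-3,30],[1,-4,-175,-3,30],[1,-4,-175,-3,30]]' 50
python3 - <<'E'
from h import *
st()
c=cam("wrist");crop(c,"w3.png",0,0,512,384,1.5)
E
```

```text
time: 2.8
tool_pos: [0.5022, -0.3116, 0.0334]
tcp_rot: [-0.339, 2.039, -2.043]
wrist_force: [0.3, 1.8, 5.6]
width: 0.529
2.8 [ 0.5022 -0.3116  0.0334] [-0.339  2.039 -2.043] [0.3 1.8 5.6] [ 0.44  0.05 -0.02] 45.1 [-0.6   0.34  1.97  0.    0.84  0.64]
```

View pics/w3.png

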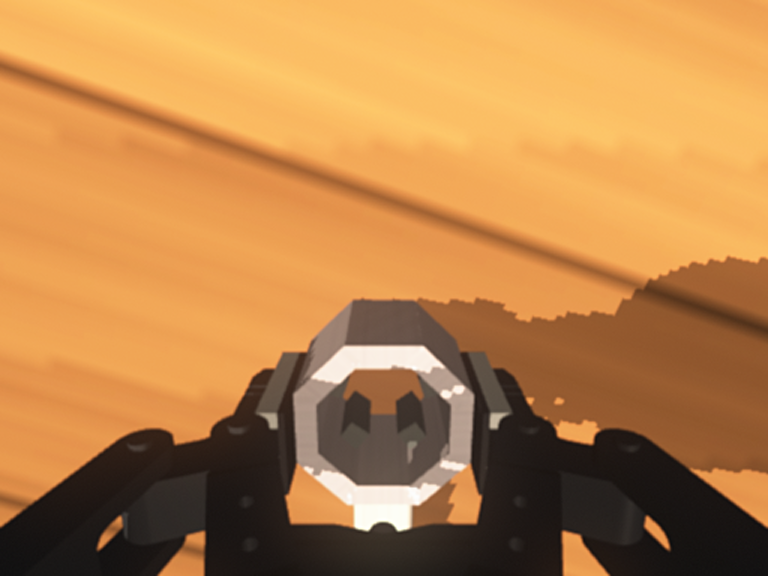

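```bash
python3 - <<'E'
from h import *
from scipy.spatial.transform import Rotation as R
c=cam("wrist");s=bot.read_state();p=np.array(s["tool_pos"])
Rt=R.from_rotvec(s["tcp_rot"]).as_matrix()
for v in((345+505)/3,(352+505)/3):
    h=ray(c,384/1.5,v,.036);print(h,Rt.T@(h-p))
st()
# expected projections of hub top rim front/back if centred at TCP
u=np.array([Rt[0,0],Rt[1,0],0])
for o in(-.023,.023): print(proj(c,[p[0]+u[0]*o,p[1]+u[1]*o,.036])*1.5)
E
python3 -m jog '[[0,0,20,0,30],[0,0,50,0,30],[0,0,100,0,30],[0,0,150,0,30],[0,0,170,0,30],[0,0,170,0,30],[0,0,170,0,30],[0,0,170,0,30],[0,0,170,0,30],[0,0,170,0,30]]' 60
python3 - <<'E'
from h import *
st()
c=cam("wrist");crop(c,"w4.png",100,150,412,384,2.5)
E
```

```text
[ 0.50254721 -0.3122574   0.036     ] [-7.26273650e-05 -2.65977097e-03  8.01669215e-04]
[ 0.50158288 -0.31259082  0.036     ] [ 0.00094772 -0.00266183  0.00080318]
2.9 [ 0.5022 -0.3115  0.0333] [-0.339  2.039 -2.043] [-0.6  1.   6.9] [ 0.44  0.15 -0.04] 45.2 [-0.6   0.34  1.97  0.    0.84  0.64]
[380.85 342.15]
[380.85 500.55]
time: 4.15
tool_pos: [0.5007, -0.3108, 0.2004]
tcp_rot: [-0.343, 2.043, -2.041]
wrist_force: [-0.5, -0.5, -4.3]
width: 0.527
4.15 [ 0.5007 -0.3108  0.2004] [-0.343  2.043 -2.041] [-0.5 -0.5 -4.3] [ 0.01 -0.05 -0.06] 45.0 [-0.6   0.15  1.85 -0.    1.15  0.64]
```

View pics/w4.png

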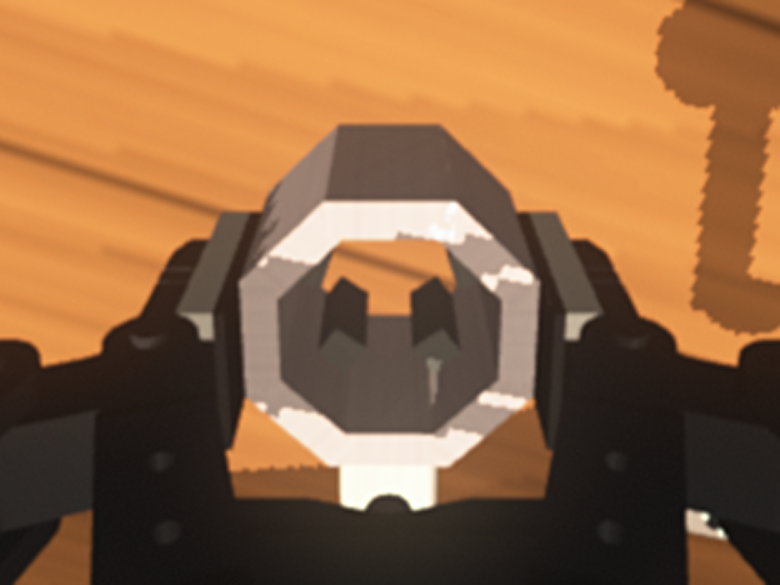

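```bash
cat >> h.py <<'E'
c0=dict(fx=342.3144,fy=342.3144,cx=255.2716,cy=187.8625,R=np.array([[1.0, 0.0009, -0.0013], [0.0012, -0.9584, 0.2853], [-0.001, -0.2853, -0.9584]]),t=np.array([-0.6745, -0.0382, 0.3792]))
E
python3 - <<'E'
from h import *
im=cv2.imread("pics/wrist0.png")
cv2.imwrite("pics/w5.png",cv2.resize(im[150:230,80:170],None,fx=8,fy=7.4,interpolation=cv2.INTER_CUBIC))
a=ray(c0,207,58,.09);b=ray(c0,246,278,.09);print("bar",a,b,np.linalg.norm(a-b),np.degrees(np.arctan2(a[1]-b[1],a[0]-b[0]))-90)
s=cam("side");crop(s,"s5.png",230,130,330,220,7)
E
```

```text
bar [0.63705841 0.09295509 0.09      ] [ 0.66601347 -0.10037142  0.09      ] 0.1954828253459949 8.518036081057971
```

View pics/w5.png

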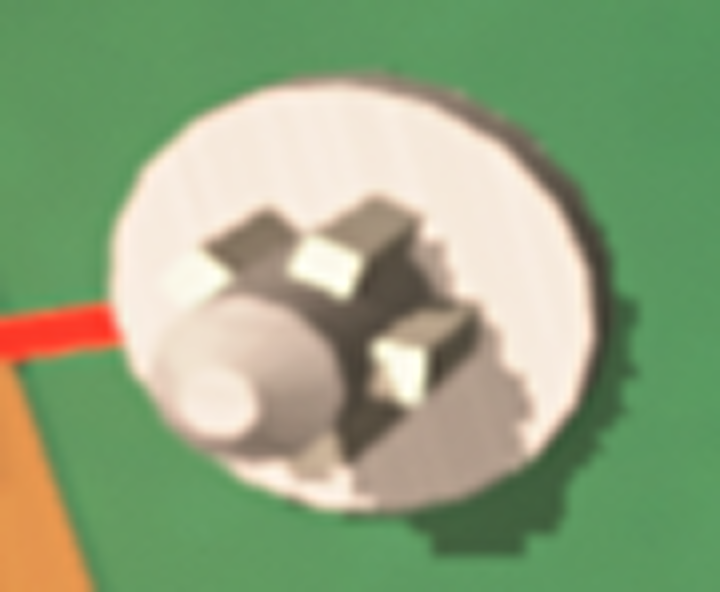

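View pics/s5.png

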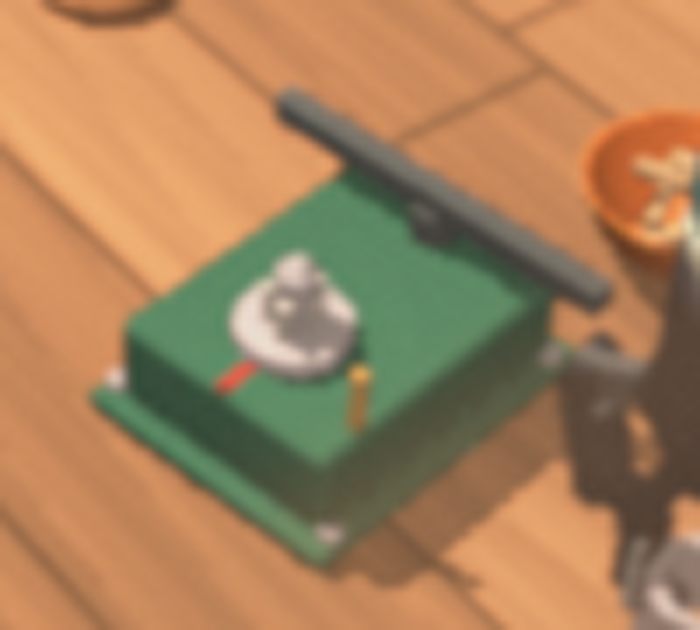

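```bash
python3 - <<'E'
from h import *
print(ray(c0,108.1,204.1,.107),ray(c0,124.2,189.7,.07))
s=cam("side");print("side",ray(s,272.1,167.9,.107),ray(s,230+295/7,130+325/7,.07))
sc=cam("scene");crop(sc,"sc5.png",200,190,290,265,8)
print("bar centre est axis")
im0=cv2.imread("pics/wrist0.png");S=8
ax=np.array([.554,-.0208])
from scipy.spatial.transform import Rotation as R
tiles=[]
for ph in range(0,72,12):
    im=cv2.resize(im0[150:230,80:170],None,fx=4,fy=4,interpolation=cv2.INTER_CUBIC)
    for k in range(5):
        a=np.radians(ph+72*k);e=np.array([np.cos(a),np.sin(a)]);n=np.array([-e[1],e[0]])
        pts=[]
        for r,w in((.0103,-.0032),(.015,-.0032),(.015,.0032),(.0103,.0032)):
            q=ax+e*r+n*w;pts.append((proj(c0,[q[0],q[1],.09])-[80,150])*4+1.5)
        cv2.polylines(im,[np.int32(pts)],True,(0,0,255),1)
    for rr,z in((.028,.07),(.004,.107)):
        pts=[(proj(c0,[ax[0]+rr*np.cos(t),ax[1]+rr*np.sin(t),z])-[80,150])*4+1.5 for t in np.linspace(0,6.28,40)]
        cv2.polylines(im,[np.int32(pts)],True,(255,0,0),1)
    cv2.putText(im,str(ph),(5,25),0,.8,(0,0,0),2);tiles.append(im)
cv2.imwrite("pics/t5.png",cv2.resize(np.vstack([np.hstack(tiles[:2]),np.hstack(tiles[2:4]),np.hstack(tiles[4:])]),(600,600*960//720-200)))
cv2.imwrite("pics/t5a.png",np.hstack(tiles[:2]));cv2.imwrite("pics/t5b.png",np.hstack(tiles[2:4]));cv2.imwrite("pics/t5c.png",np.hstack(tiles[4:]))
E
```

```text
[ 0.55334916 -0.02125515  0.107     ] [ 0.55311999 -0.02008257  0.07      ]
side [ 0.54879029 -0.02363701  0.107     ] [ 0.55030929 -0.02510856  0.07      ]
bar centre est axis
```

View pics/t5a.png

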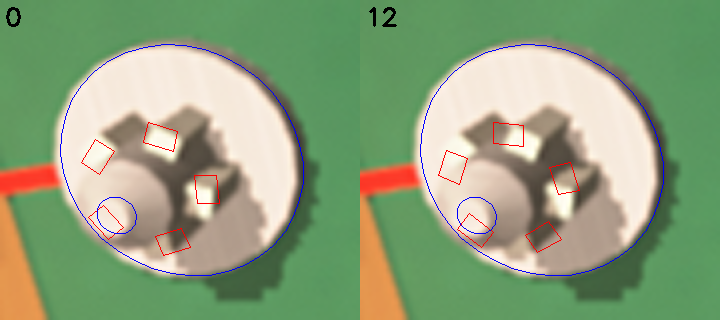

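View pics/t5b.png

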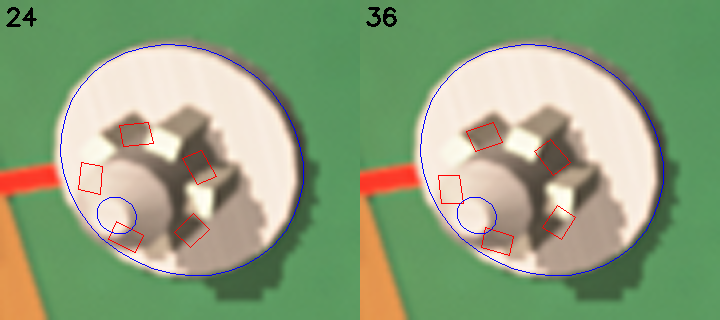

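View pics/t5c.png

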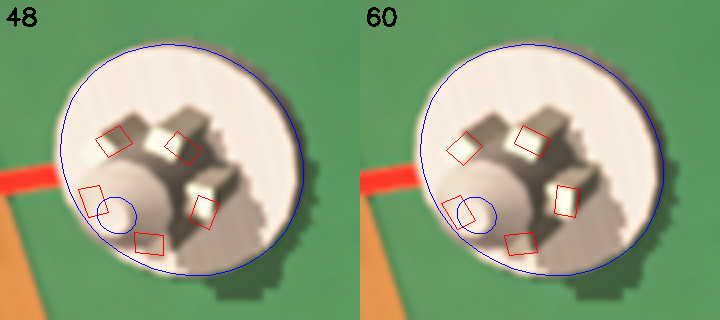

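```bash
python3 -m jog '[[0,50,0,4,30],[0,100,0,8,30],[0,150,0,8,30],[0,200,0,8,30],[0,250,0,8,30],[0,264,0,8,30],[0,264,0,8,30],[0,264,0,8,30],[0,264,0,8,30],[0,264,0,8,30]]' 60
cat >> h.py <<'E'
from scipy.spatial.transform import Rotation as Rn
def jaw():
    m=Rn.from_rotvec(bot.read_state()["tcp_rot"]).as_matrix();return np.degrees(np.arctan2(m[1,2],m[0,2]))
E
python3 - <<'E'
from h import *
st();print(jaw())
c=cam("wrist");crop(c,"w6.png",0,0,512,384,1.5)
np.save("c6.npy",{k:np.array(v) for k,v in c.items()},allow_pickle=True)
E
```

```text
time: 5.6
tool_pos: [0.501, -0.0479, 0.2012]
tcp_rot: [-0.469, 1.96, -1.96]
wrist_force: [0.6, -0.1, -4.2]
width: 0.524
5.6 [ 0.501  -0.0479  0.2012] [-0.469  1.96  -1.96 ] [ 0.6 -0.1 -4.2] [ 0.02 -0.08 -0.01] 44.7 [-0.14 -0.02  2.03 -0.    1.14  0.96]
-63.085189816599566
```

View pics/w6.png

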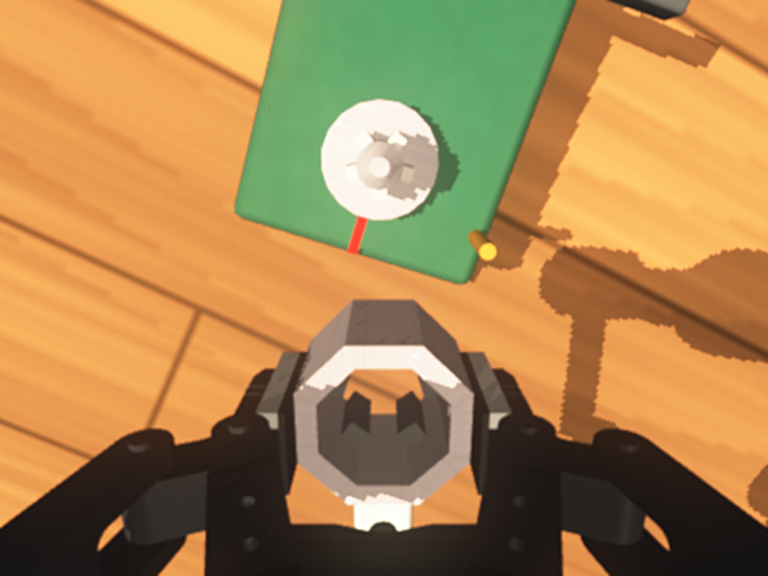

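```bash
python3 - <<'E'
from h import *
c=np.load("c6.npy",allow_pickle=True).item()
t=ray(c,380/1.5,167/1.5,.107);f=ray(c,380.5/1.5,159.5/1.5,.07);hb=ray(c,384/1.5,425/1.5,.2012+.003)
print(t,f,hb, t-hb)
im0=np.ascontiguousarray(c["pixels"][:,:,::-1])[60:155,205:305]
tiles=[]
ax=t[:2]*.5+f[:2]*.5;print(ax)
for ph in (57,61,65,69):
    im=cv2.resize(im0,None,fx=4,fy=4,interpolation=cv2.INTER_CUBIC)
    for k in range(5):
        a=np.radians(ph+72*k);e=np.array([np.cos(a),np.sin(a)]);n=np.array([-e[1],e[0]])
        pts=[]
        for r,w in((.0103,-.0032),(.015,-.0032),(.015,.0032),(.0103,.0032)):
            q=ax+e*r+n*w;pts.append((proj(c,[q[0],q[1],.09])-[205,60])*4+1.5)
        cv2.polylines(im,[np.int32(pts)],True,(0,0,255),1)
    for rr,z in((.028,.07),(.004,.107)):
        pts=[(proj(c,[ax[0]+rr*np.cos(u),ax[1]+rr*np.sin(u),z])-[205,60])*4+1.5 for u in np.linspace(0,6.28,40)]
        cv2.polylines(im,[np.int32(pts)],True,(255,0,0),1)
    cv2.putText(im,str(ph),(5,25),0,.8,(0,0,0),2);tiles.append(im[80:320,50:350])
cv2.imwrite("pics/t6.png",np.vstack([np.hstack(tiles[:2]),np.hstack(tiles[2:])]))
E
```

```text
[ 0.55251726 -0.02117228  0.107     ] [ 0.55339419 -0.02082202  0.07      ] [ 0.50158599 -0.04857381  0.2042    ] [ 0.05093127  0.02740153 -0.0972    ]
[ 0.55295573 -0.02099715]
```

View pics/t6.png

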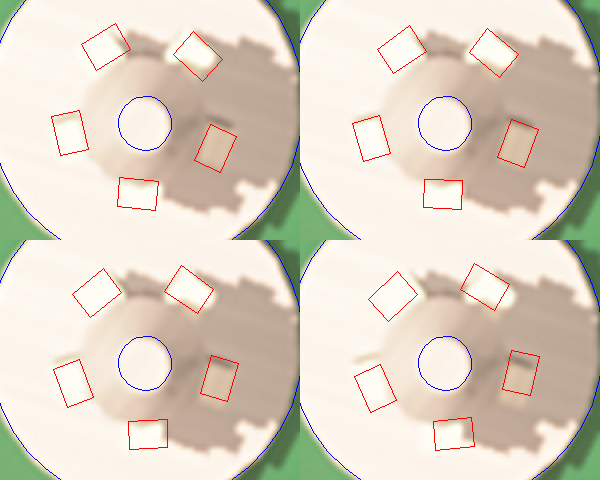

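```bash
python3 -m jog '[[25,14,0,-2.5,30],[51,27.5,0,-2.5,30],[51,27.5,0,-2.5,30],[51,27.5,-30,-2.5,30],[51,27.5,-50,-2.5,30],[51,27.5,-60,-2.5,30],[51,27.5,-64,-2.5,30],[51,27.5,-68,-2.5,30],[51,27.5,-71,-2.5,30],[51,27.5,-71,-2.5,30]]' 60
python3 - <<'E'
from h import *
st();print(jaw())
c=cam("side");crop(c,"s7.png",230,120,330,210,7)
E
```

```text
time: 6.9
tool_pos: [0.5521, -0.0195, 0.1305]
tcp_rot: [-0.431, 1.985, -1.985]
wrist_force: [-0.1, 0.5, -4.3]
width: 0.527
6.9 [ 0.5521 -0.0195  0.1305] [-0.431  1.985 -1.985] [-0.1  0.5 -4.3] [ 0.02 -0.01 -0.02] 45.0 [-0.08  0.15  1.99 -0.    1.    1.06]
-65.49480292375151
```

View pics/s7.png

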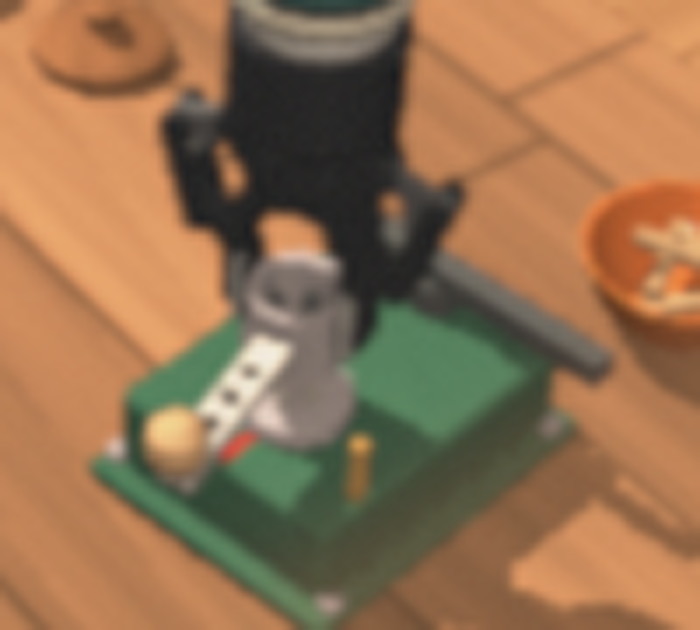

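```bash
python3 -m jog '[[0,0,-1,0,30],[0,0,-2,0,30],[0,0,-3,0,30],[0,0,-4,0,30],[0,0,-5,0,30],[0,0,-6,0,30],[0,0,-7,0,30],[0,0,-7.5,0,30],[0,0,-7.5,0,30],[0,0,-7.5,0,30]]' 60
python3 -c "
from h import *
st();print(jaw())"
```

```text
time: 8.2
tool_pos: [0.552, -0.0195, 0.1228]
tcp_rot: [-0.431, 1.985, -1.985]
wrist_force: [0.1, 0.1, -4.9]
width: 0.524
8.2 [ 0.552  -0.0195  0.1228] [-0.431  1.985 -1.985] [ 0.1  0.1 -4.9] [-0.03 -0.09  0.01] 44.8 [-0.08  0.16  2.    0.    0.99  1.06]
-65.50460737162562
```

```bash
python3 -m jog '[[0,0,-0.5,0,30],[0,0,-1,0,30],[0,0,-1.5,0,30],[0,0,-2,0,30],[0,0,-2.5,0,30],[0,0,-3,0,30],[0,0,-3,0,30],[0,0,-3,0,30],[0,0,-3,0,30],[0,0,-3,0,30]]' 60
python3 -c "
from h import *
st();print(jaw())"
```

```text
time: 9.45
tool_pos: [0.552, -0.0195, 0.1198]
tcp_rot: [-0.431, 1.985, -1.985]
wrist_force: [-0.1, -0.7, -4.7]
width: 0.526
9.45 [ 0.552  -0.0195  0.1198] [-0.431  1.985 -1.985] [-0.1 -0.7 -4.7] [-0.   -0.11 -0.03] 44.9 [-0.08  0.16  2.   -0.    0.98  1.06]
-65.49728539790198
```

```bash
python3 -m jog '[[0,0,-0.4,0,30],[0,0,-0.8,0,30],[0,0,-1.2,0,30],[0,0,-1.6,0,30],[0,0,-2,0,30],[0,0,-2,0,30],[0,0,-2,0,30],[0,0,-2,0,30],[0,0,-2,0,30],[0,0,-2,0,30]]' 60
python3 -c "
from h import *
st();print(jaw())"
```

```text
time: 10.7
tool_pos: [0.552, -0.0195, 0.1178]
tcp_rot: [-0.431, 1.985, -1.985]
wrist_force: [0.2, -0.3, -4.4]
width: 0.524
10.7 [ 0.552  -0.0195  0.1178] [-0.431  1.985 -1.985] [ 0.2 -0.3 -4.4] [-0.   -0.07 -0.02] 44.8 [-0.08  0.16  2.    0.    0.98  1.06]
-65.50035434234968
```

```bash
python3 -m jog '[[0,0,-0.5,0,30],[0,0,-1,0,30],[0,0,-1.5,0,30],[0,0,-2,0,30],[0,0,-2.5,0,30],[0,0,-3,0,30],[0,0,-3,0,30],[0,0,-3,0,30],[0,0,-3,0,30],[0,0,-3,0,30]]' 60
python3 -c "
from h import *
st();print(jaw())"
```

```text
time: 11.95
tool_pos: [0.552, -0.0195, 0.1148]
tcp_rot: [-0.431, 1.985, -1.985]
wrist_force: [-0.2, -1.0, -5.7]
width: 0.531
11.95 [ 0.552  -0.0195  0.1148] [-0.431  1.985 -1.985] [-0.2 -1.  -5.7] [-0.01 -0.15  0.03] 45.4 [-0.08  0.17  2.   -0.    0.97  1.06]
-65.49922689112759
```

```bash
python3 -m jog '[[0,0,-1,0,30],[0,0,-2,0,30],[0,0,-3,0,30],[0,0,-4,0,30],[0,0,-5,0,30],[0,0,-6,0,30],[0,0,-7,0,30],[0,0,-8,0,30],[0,0,-8,0,30],[0,0,-8,0,30]]' 60
python3 -c "
from h import *
st();print(jaw())"
```

```text
time: 13.2
tool_pos: [0.552, -0.0195, 0.1067]
tcp_rot: [-0.431, 1.985, -1.985]
wrist_force: [2.0, -0.7, -4.7]
width: 0.528
13.2 [ 0.552  -0.0195  0.1067] [-0.431  1.985 -1.985] [ 2.  -0.7 -4.7] [ 0.05 -0.22  0.03] 45.1 [-0.08  0.18  2.01  0.    0.96  1.06]
-65.50015769739669
```

```bash
python3 -m jog '[[0,0,-0.5,0,30],[0,0,-1,0,30],[0,0,-1.5,0,30],[0,0,-2,0,30],[0,0,-2.5,0,30],[0,0,-3,0,30],[0,0,-3,0,30],[0,0,-3,0,30],[0,0,-3,0,30],[0,0,-3,0,30]]' 60
python3 -c "
from h import *
st();print(jaw())"
```

```text
time: 14.45
tool_pos: [0.552, -0.0195, 0.1038]
tcp_rot: [-0.431, 1.985, -1.985]
wrist_force: [1.0, 0.4, -3.5]
width: 0.524
14.45 [ 0.552  -0.0195  0.1038] [-0.431  1.985 -1.985] [ 1.   0.4 -3.5] [-0.08 -0.26  0.01] 44.8 [-0.08  0.18  2.01 -0.    0.95  1.06]
-65.50143619891496
```

```bash
python3 -m jog '[[0,0,-0.2,0,30],[0,0,-0.4,0,30],[0,0,-0.6,0,30],[0,0,-0.8,0,30],[0,0,-1,0,30],[0,0,-1,0,30],[0,0,-1,0,30],[0,0,-1,0,30],[0,0,-1,0,30],[0,0,-1,0,30]]' 60
python3 -c "
from h import *
st();print(jaw())"
```

```text
time: 15.7
tool_pos: [0.5521, -0.0195, 0.1034]
tcp_rot: [-0.431, 1.985, -1.985]
wrist_force: [-3.2, 0.8, 5.6]
width: 0.531
15.7 [ 0.5521 -0.0195  0.1034] [-0.431  1.985 -1.985] [-3.2  0.8  5.6] [-0.05  0.42 -0.02] 45.4 [-0.08  0.18  2.01  0.    0.95  1.06]
-65.502702643064
```

```bash
python3 - <<'E'
from h import *
c=cam("side");crop(c,"s8.png",230,120,330,210,7)
c=cam("wrist");crop(c,"w8.png",0,0,512,384,1.5)
E
```

```text
(no output)
```

View pics/s8.png

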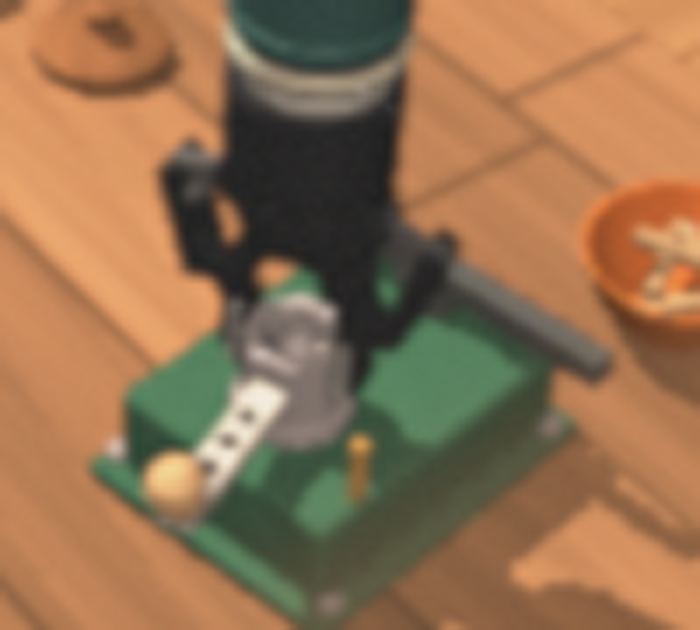

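View pics/w8.png

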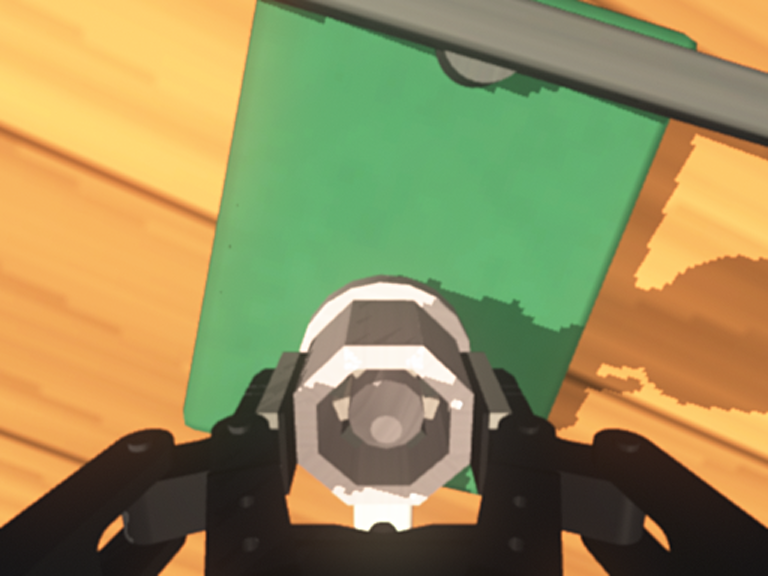

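```bash
python3 -m jog '[[0,0,0.5,0,30],[0,0,0.5,4,30],[0,0,0.5,8,30],[0,0,0.5,12,30],[0,0,0.5,16,30],[0,0,0.5,20,30],[0,0,0.5,24,30],[0,0,0.5,28,30],[0,0,0.5,30,30],[0,0,0.5,30,30]]' 60
python3 -c "
from h import *
st();print(jaw())"
```

```text
time: 17.05
tool_pos: [0.5524, -0.0195, 0.1034]
tcp_rot: [-0.848, 1.649, -1.65]
wrist_force: [0.7, 0.0, 2.3]
width: 0.526
17.05 [ 0.5524 -0.0195  0.1034] [-0.848  1.649 -1.65 ] [0.7 0.  2.3] [-0.02 -0.11 -0.08] 44.9 [-0.08  0.18  2.01  0.    0.95  0.54]
-35.53287549458417
```

Lever yaw 54.5° now; contact is expected near 66°.

```bash
python3 -m jog '[[0,0,0,2,30],[0,0,0,4,30],[0,0,0,6,30],[0,0,0,7,30],[0,0,0,8,30],[0,0,0,9,30],[0,0,0,9.5,30],[0,0,0,10,30],[0,0,0,10,30],[0,0,0,10,30]]' 60
python3 -c "
from h import *
st();print(jaw())"
```

```text
time: 18.3
tool_pos: [0.5523, -0.0195, 0.1034]
tcp_rot: [-0.964, 1.528, -1.529]
wrist_force: [3.0, -0.0, 1.4]
width: 0.524
18.3 [ 0.5523 -0.0195  0.1034] [-0.964  1.528 -1.529] [ 3.  -0.   1.4] [-0.01 -0.61 -0.16] 44.8 [-0.08  0.18  2.01 -0.    0.95  0.36]
-25.4923547554168
```

```bash
python3 -m jog '[[0,0,0,0.5,30],[0,0,0,1,30],[0,0,0,1.5,30],[0,0,0,1.5,30],[0,0,0,1.5,30],[0,0,0,1.5,30],[0,0,0,1.5,30],[0,0,0,1.5,30],[0,0,0,1.5,30],[0,0,0,1.5,30]]' 60
python3 - <<'E'
from h import *
st();print(jaw())
c=cam("side");crop(c,"s9.png",230,120,330,210,7)
E
```

```text
time: 19.55
tool_pos: [0.5522, -0.0195, 0.1034]
tcp_rot: [-0.981, 1.51, -1.511]
wrist_force: [4.2, -0.3, 1.9]
width: 0.525
19.55 [ 0.5522 -0.0195  0.1034] [-0.981  1.51  -1.511] [ 4.2 -0.3  1.9] [ 0.05 -0.98 -0.1 ] 44.9 [-0.08  0.18  2.01  0.    0.95  0.34]
-23.99740307518245
```

View pics/s9.png

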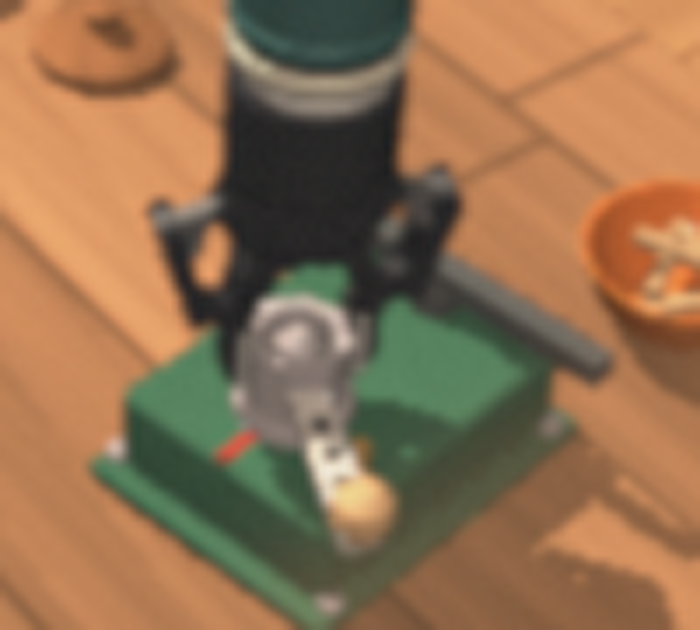

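```bash
python3 -m jog '[[0,0,0,0.3,30],[0,0,0,0.6,30],[0,0,0,0.9,30],[0,0,0,1.2,30],[0,0,0,1.2,30],[0,0,0,1.2,30],[0,0,0,1.2,30],[0,0,0,1.2,30],[0,0,0,1.2,30],[0,0,0,1.2,30]]' 60
python3 - <<'E'
from h import *
st();print(jaw())
E
```

```text
time: 20.85
tool_pos: [0.5521, -0.0195, 0.1034]
tcp_rot: [-0.993, 1.496, -1.496]
wrist_force: [6.2, 0.3, 2.9]
width: 0.527
20.85 [ 0.5521 -0.0195  0.1034] [-0.993  1.496 -1.496] [6.2 0.3 2.9] [ 0.04 -1.05 -0.44] 45.0 [-0.08  0.18  2.01  0.    0.95  0.32]
-22.813010886313073
```

```bash
python3 -m jog '[[0,0,0,0,60],[0,0,0,0,60],[0,0,0,0,70],[0,0,0,0,70],[0,0,10,0,70],[0,0,30,0,70],[0,0,60,0,70],[0,0,90,0,70],[0,0,120,0,70],[0,0,120,0,70]]' 
python3 - <<'E'
from h import *
st();print(jaw())
c=cam("side");crop(c,"s10.png",230,120,330,210,7)
c=cam("wrist");crop(c,"w10.png",0,0,512,384,1.5)
np.save("c10.npy",{k:np.array(v) for k,v in c.items()},allow_pickle=True)
c=cam("scene");crop(c,"sc10.png",120,130,390,300,2.9)
E
```

```text
time: 22.1
tool_pos: [0.5543, -0.0197, 0.2274]
tcp_rot: [-0.988, 1.49, -1.499]
wrist_force: [-0.1, -1.2, -0.5]
width: 0.817
22.1 [ 0.5543 -0.0197  0.2274] [-0.988  1.49  -1.499] [-0.1 -1.2 -0.5] [-0.03 -0.   -0.02] 69.8 [-0.08  0.05  1.9  -0.    1.18  0.32]
-22.796594919913442
```

View pics/w10.png

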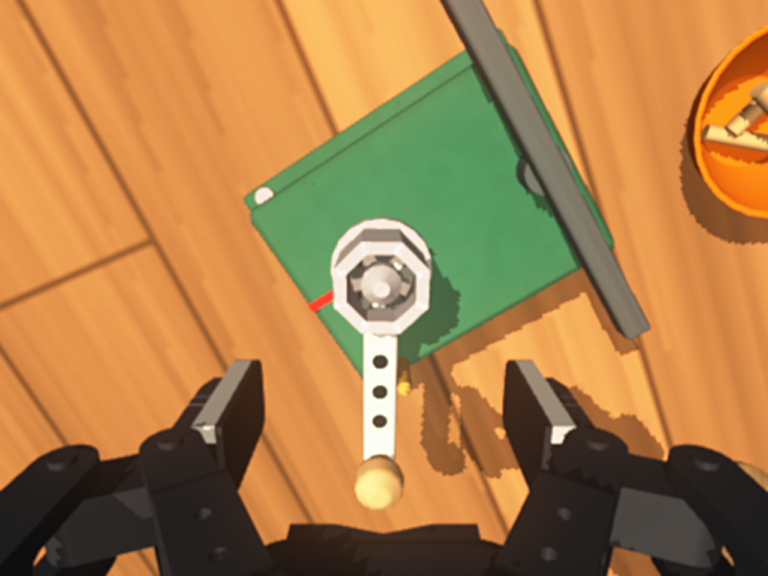

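View pics/s10.png

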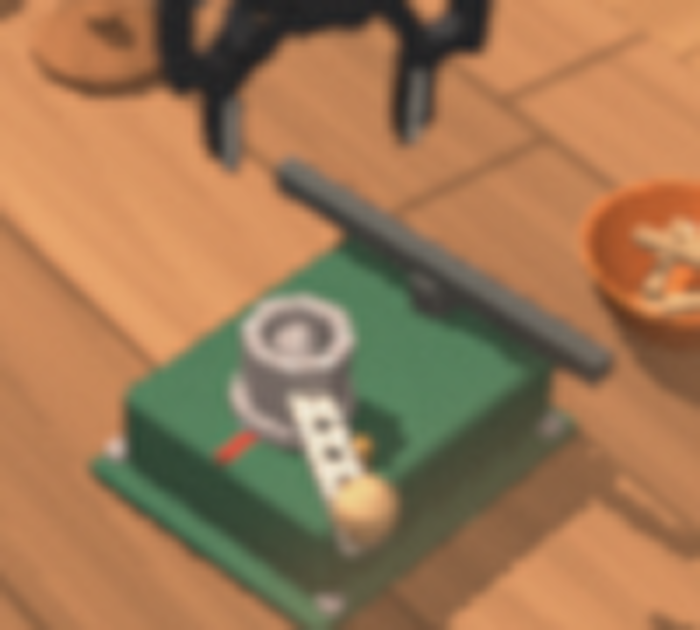

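View pics/sc10.png

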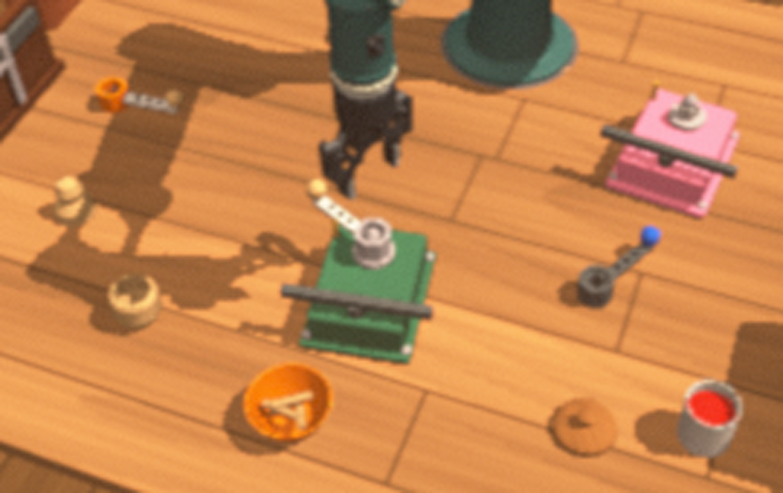

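```bash
python3 - <<'E'
from h import *
c=np.load("c10.npy",allow_pickle=True).item()
h=ray(c,381/1.5,291/1.5,.106);k=ray(c,378.5/1.5,484/1.5,.112)
d=k-h;y=np.degrees(np.arctan2(-d[1],-d[0]));print(h,k,np.linalg.norm(d[:2]),y)
b=np.radians(8.6);v=d[:2];print("knob in block",v@[np.cos(b),np.sin(b)],v@[-np.sin(b),np.cos(b)])
st()
# pin from seen
pn=ray(c,404/1.5,387/1.5,.093);w=pn[:2]-h[:2];print("pin",np.linalg.norm(w),np.degrees(np.arctan2(w[1],w[0]))%360)
E
```

```text
[ 0.55210205 -0.02230428  0.106     ] [ 0.50981773 -0.11940487  0.112     ] 0.10590791857755855 66.46835374002217
knob in block -0.05632886237940414 -0.08968582095556085
22.25 [ 0.5514 -0.0194  0.2226] [-0.995  1.497 -1.495] [-0.1  0.2  0.9] [ 0.01 -0.01 -0.05] 70.3 [-0.08  0.06  1.91  0.    1.18  0.32]
pin 0.05999660157211806 259.2027940475203
```

```bash
python3 -c "
from h import *
st();print(bot.finish_job())"
```

```text
22.25 [ 0.5514 -0.0194  0.2226] [-0.995  1.497 -1.495] [-0.1  0.2  0.9] [ 0.01 -0.01 -0.05] 70.3 [-0.08  0.06  1.91  0.    1.18  0.32]
the job is handed in; nothing more can be done
None
```

The lever is fully home on the green block's spindle, its arm is against the brass stop pin, and the gripper is released and raised clear. I handed the job in at 22.3 s; it reports no verdict.

- **Fitting:** I read the spline angle off the wrist camera, about 16° anticlockwise of the red line. I gripped the hub on its flats and lowered it in small, force-checked steps. It slid onto the splines first time, so I never had to turn it under pressure to feel for them. The hub met the face at the expected height (TCP 103.4 mm, 103.3 mm expected) with about 10 N of contact.
- **Swing to the stop:** I turned the seated lever until the wrist moment about the vertical rose to 0.44 N m, which is above the 0.15 N m spindle friction.
- **Last checks:**
  - The lever's yaw measures about 66.5°; contact with the pin was expected near 66°.
  - The knob's y in the block frame is about -90 mm; the limit is -85 mm.
  - The arm's centre line is about 13 mm from the pin's centre, which is what contact should give.
  - In the scene view nothing else looks moved; I did not measure the other objects' positions.
- **Disagreement:** The side camera put the spindle about 4 mm from where the wrist camera did. I used the wrist camera, and the fit bore that out.

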